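Release a conveyor roller's spring brake with its bayonet key and hold it open

TASK

Release the spring brake in the upright baggage roller so that its drag can be checked: take the one bayonet key of the three whose cross-lugs match the keyhole in the roller's top end, put it in, push it down against the spring and turn it a quarter turn clockwise (seen from above) as far as the stop. The spring turns the key back if it is let go, so finish while still gripping the key and holding it seated at the stop. Leave the other two keys and the inspection parts on the table where they are.

Things in the scene. Friction and masses are not known exactly. Their poses are not given: they have to be found in the camera images.
- key_mid: The key that fits, standing upright; origin: centre of its underside, z up, 0.14-0.28 kg. Steel shank 26 mm in diameter, z = 0 to 44 mm. Cross-lugs at the foot: a bar 42 mm long (key's x), 9 mm wide (y), z = 0 to 8 mm. Black flat-sided handle z = 44 to 80 mm, 42 mm long (x), 14 mm thick (y): in line with the lugs. Half a turn gives the same shape.
- key_small: Look-alike key, too small: lugs and handle 30 mm long, shank 22 mm in diameter, otherwise as key_mid (80 mm tall). Not to be moved.
- key_large: Look-alike key, too large for the keyhole: lugs and handle 54 mm long, shank 32 mm in diameter, otherwise as key_mid (80 mm tall). Not to be moved.
- socket (a point): Centre of the keyhole in the roller's top face, 144 mm above the table; z up, x along the slot. Steel end plate 8 mm thick; round hole 31 mm in diameter crossed by a slot 47 mm long (x), 13 mm wide (y). A sprung carrier lies under it: the key's foot meets it at z = -8 mm and can push it to z = -22 mm. The key can turn once its foot is below z = -16 mm; -18 to -21 mm is good.
- roller: The fixed roller with its turntable; origin: centre of the turntable's underside on the table, x along the keyhole's slot. Galvanized tube 80 mm in diameter standing upright, z = 24 to 144 mm, on a steel turntable 170 mm in diameter, 24 mm high. It does not move or turn.
- brake_press (a joint): How far the key has pushed the carrier down, in m: 0 at rest, 0.014 at the bottom. The spring pushes up with about 4.5 N at first, 9.5 N at the bottom. With the key turned but not pushed, its lugs rest under the plate at about 0.008.
- brake_turn (a joint): How far the carrier is turned clockwise (from above), in rad: 0 at rest, hard stop at 1.4. The key has up to 0.2 rad of play in it, so it reaches the stop after 1.4 to 1.6 rad of its own turn. A spring turns it back with about 0.035 N m at first, 0.13 N m at the stop.
- case: Blue micrometer case, 75 x 150 x 34 mm, origin at the centre of its underside. A bystander.
- nut: Brass hexagonal axle nut, 34 mm across flats, 14 mm high, origin at the centre of its underside. A bystander.
- race: Bearing race (ring), 52 mm outside diameter, 38 mm inside, 15 mm high, origin at the centre of its underside. A bystander.
- sprocket: Black polymer sprocket lying flat, 87 mm over the teeth, 18 mm high at the hub, origin at the centre of its underside. A bystander.

How it is judged:
On the way, in this order (a step that is already met when the one before it is completed fails the run):
1. the fitting key is held clear of the table (height (world z) of key_mid above 0.05 m and contact force between the fingers and key_mid above 1 N), for 0.1 s.
2. the key is in the keyhole and pushed down against the spring, not yet turned (horizontal distance between key_mid and socket below 0.005 m and z of key_mid in the frame of socket below -0.013 m and value of joint brake_press above 0.006 m and value of joint brake_turn below 0.4 rad), for 0.05 s.
At the end, for the whole second after the job is handed in: The 42 mm key is in the keyhole (within 5 mm of centre, upright within 0.12 rad, foot at least 13 mm below the top face, carrier at least 6 mm down), the carrier turned clockwise by at least 1.25 of its 1.4 rad, the key at rest and still gripped, through the last second (value of joint brake_turn above 1.25 rad and value of joint brake_press above 0.006 m and horizontal distance between key_mid and socket below 0.005 m and z of key_mid in the frame of socket below -0.013 m and angle between the x axis of key_mid and the x axis of socket, either way round above 1.15 rad and angle between key_mid's own z axis and vertical below 0.12 rad and contact force between the fingers and key_mid above 1 N and linear speed of key_mid below 0.03 m/s); the arm keeps its last pose, push and grip.
It fails at once if another key was disturbed (distance of any of key_small, key_large from where it was at the start of the episode above 0.02 m).
It fails at once if an inspection part was disturbed (distance of any of case, nut, race, sprocket from where it was at the start of the episode above 0.02 m).
It also fails if it takes over 45 s, if anything falls off the work surface, if the arm or the gripper's body presses on something with over 40 N, if the wrist force passes 120 N, or if a joint passes its speed limit or range.

ROBOT

A 6-joint arm with a two-finger parallel gripper is mounted at the origin on the work surface. World frame = base frame: x ahead of the robot, y to its left, z up, the work surface at z = 0. Lengths are in m, angles in rad, forces in N, time in s.
With the tool pointing down it reaches from about 0.4 to 0.925 m from the base axis. Payload 12.5 kg.
Tool frame: the origin (TCP) lies midway between the tips of the shut fingers; the grasp point (between the pads) lies 19 mm behind it; z points along the fingers, y is the direction in which the jaws open and shut (so a half turn about z gives the same grasp; the last joint's range is limited). The gripper opens to 95 mm and grips with 3 to 60 N. Pads are 20 mm wide; open, the fingers measure 119 mm over their backs; the gripper's body (75 mm by 180 mm) begins 59 mm behind the grasp point.
Start: joints at [1.188, 0.491, 1.559, -0, 1.092, -0.106], TCP at [0.171, 0.601, 0.215] pointing down, gripper open.
Joint ranges: [-3.1, 3.1], [-0.84, 2.19], [0.05, 2.79], [-1.13, 4.28], [0.06, 2.93], [-2.69, 2.69]. Speed limits (rad/s): [2.22, 2.22, 2.79, 3.14, 3.14, 3.14].

INTERFACE

Orientations are given as a unit quaternion [x, y, z, w].
In Python, from rig import robot gives the robot as it stands. The module is installed in compiled form; this text tells all that it offers.
- The arm moves only by the tool arm_command, never from a script. Its argument "motion" is a list of rows, each an object of numbers: "gripper": the finger opening in cm, from 0 to 9.51; "x", "y", "z": the shift along the world's x, y, z in cm; "wx", "wy", "wz": the turn, a rotation vector about the world's x, y, z in degrees. A call has 1 to 20 rows; each row is the pose to reach, as a shift and turn from the pose commanded when the call began; what a row does not reach only later rows make up. A row lasts 1/10 s, in which the tool goes at most 50 mm and 8.59 degrees, less where a joint would pass 70% of its speed; a pose out of reach is approached as far as the arm can. A call with a gripper value outside its range is refused whole. The fingers move at their own pace and stop on an object; "force" is the grip in N (left out, the last holds). Time passes only in rows, so rows that repeat a pose let the fingers close. It gives the time, the measured TCP pose, the force and the opening at its end, in the units of the state.
- robot.state(): the state, without advancing time (a new reading comes with each control period).
- robot.camera(name): name is "scene" or "top" or "wrist"; returns a dict with "frame" (480x640x3 uint8, red, green, blue), "range_z" (480x640 float32, m along the optical axis (not along the pixel's ray), 0 where there is no reading), "intrinsics" (3x3 intrinsics, pixels), "D" ([k1, k2, p1, p2, k3] as OpenCV has them; the pictures are not rectified), "world_from_camera" (4x4, takes a point from camera to world coordinates). Camera axes: x right, y down, z forward; pixel columns grow to the right and rows downward; lengths in m; the calibration is good to about 2 mm. A picture is of the moment at which its call begins.
- robot.sign_off(): hands the job in, once; it reports no verdict.
Trained networks look in the newest picture that a camera, given by its name, has taken for a name from the list of things; names that differ only in an ending like _2 or _b are one class to them, and where a whole thing is asked for, a point or a joint stands for the part that bears it (a point fixed in the world has none). Each returns a list of dicts, best first, with "p" (0 to 1); they miss things now and then, are a little off and sometimes report something else, mostly with a low value. They report only what shows in the picture. A call takes as long as a camera call.
- robot.boxes_of(camera, query): "centre" ([x, y, z] in m, in world coordinates, good to about 4 mm: the middle of the surface that is visible of it).
The state is a dict: "clock": time; "joint_pos": joint angles; "dq": joint speeds; "effort": joint torques, N m; "eef_pos": TCP position; "tool_rot": TCP orientation; "contact_force": force on the tool from outside, world axes, zero at the start; "ft_torque": the same for the moment, N m; "opening": finger opening in m.
Only numpy, scipy, OpenCV 4.12 (cv2) and the standard library are available. Lean on these libraries where they do the work, as an engineer would, in place of code of your own. Each camera call takes 0.05 s, during which the arm holds its last target.

## Working session

There is one attempt and no reset: what is moved stays moved. The work goes in short steps, Python scripts to look and compute and a tool call to move; the robot and the scene stay as the last step left them, time stands still between calls to the robot, and variables do not carry over. Pictures are saved under pics/ and viewed, and the job is handed in when it is done.

Besides the shell and the picture viewer there is one more tool, called after "Emit:" in YAML: its name, and indented under it one key for each argument. arm_command: Moves the arm, as the interface text tells. Its arguments: {"type":"object","properties":{"motion":{"type":"array","items":{"type":"object","properties":{"gripper":{"type":"number"},"x":{"type":"number"},"y":{"type":"number"},"z":{"type":"number"},"wx":{"type":"number"},"wy":{"type":"number"},"wz":{"type":"number"}}}},"force":{"type":"number"}},"required":["motion"]}

```bash
mkdir -p pics; cat > h.py <<'E'
from rig import robot
import numpy as np, cv2
def snap(c,n):
    d=robot.camera(c); cv2.imwrite(f'pics/{n}.png',cv2.cvtColor(d['frame'],cv2.COLOR_RGB2BGR)); return d
def cloud(d):
    h,w=d['range_z'].shape
    u,v=np.meshgrid(np.arange(w),np.arange(h))
    p=cv2.undistortPoints(np.stack([u.ravel(),v.ravel()],1).astype(np.float64)[:,None],np.array(d['intrinsics'],float),np.array(d['D'],float))[:,0]
    z=d['range_z'].ravel()
    P=np.c_[p*z[:,None],z]
    T=np.array(d['world_from_camera']); W=P@T[:3,:3].T+T[:3,3]
    W[z==0]=np.nan
    return W.reshape(h,w,3)
E
python3 - <<'E'
from h import *
print(robot.state())
for c in ['scene','top']:
    d=snap(c,c+'0')
    np.savez(c+'0.npz',W=cloud(d),f=d['frame'])
    for q in ['key_mid','key_small','key_large','roller','case','nut','race','sprocket']:
        print(c,q,[(np.round(b['centre'],3),round(b['p'],2)) for b in robot.boxes_of(c,q)[:4]])
E
```

```text
{'clock': 0.0, 'joint_pos': array([ 1.18841025e+00,  4.91525948e-01,  1.55943922e+00,  6.35541420e-06,
        1.09170487e+00, -1.05625430e-01]), 'dq': array([-0.00077631,  0.00164242, -0.00104386, -0.00022717, -0.00243434,
        0.00017128]), 'effort': array([-2.16543827e-03, -6.12627983e+01, -2.58175278e+01,  6.91377791e-02,
        4.83179174e-02, -1.04525491e-04]), 'eef_pos': array([0.17067726, 0.60099373, 0.21408616]), 'tool_rot': array([ 1.37940534e-01,  9.90440366e-01, -5.22055741e-04, -1.32879619e-04]), 'contact_force': array([-0.34550062,  0.97920164,  0.86727669]), 'ft_torque': array([ 0.05259563,  0.01229797, -0.03292235]), 'opening': 0.09516426689361028}
scene key_mid [(array([0.439, 0.284, 0.064]), 0.98), (array([ 0.538, -0.172,  0.033]), 0.41)]
scene key_small [(array([0.603, 0.199, 0.063]), 0.64)]
scene key_large [(array([ 0.537, -0.168,  0.035]), 0.56)]
scene roller [(array([ 0.538, -0.173,  0.033]), 0.76)]
scene case [(array([0.802, 0.139, 0.037]), 0.58), (array([0.448, 0.096, 0.044]), 0.33)]
scene nut []
scene race [(array([0.675, 0.047, 0.01 ]), 0.94), (array([ 0.524, -0.204,  0.135]), 0.75), (array([ 0.815, -0.155,  0.008]), 0.57)]
scene sprocket [(array([ 0.813, -0.156,  0.007]), 0.75)]
top key_mid [(array([0.431, 0.276, 0.064]), 0.68)]
top key_small [(array([0.592, 0.189, 0.067]), 0.63), (array([0.671, 0.045, 0.016]), 0.63)]
top key_large [(array([0.443, 0.083, 0.076]), 0.58)]
top roller [(array([ 0.518, -0.187,  0.026]), 0.56), (array([0.444, 0.084, 0.08 ]), 0.49)]
top case [(array([0.792, 0.124, 0.03 ]), 0.96)]
top nut [(array([ 0.436, -0.354,  0.014]), 0.75), (array([ 0.519, -0.187,  0.028]), 0.62)]
top race [(array([0.668, 0.043, 0.016]), 0.48)]
top sprocket [(array([ 0.809, -0.161,  0.006]), 0.7)]
```

View pics/scene0.png

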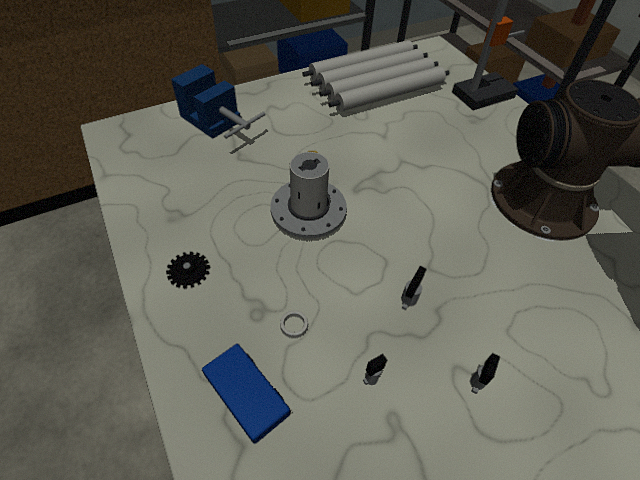

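View pics/top0.png

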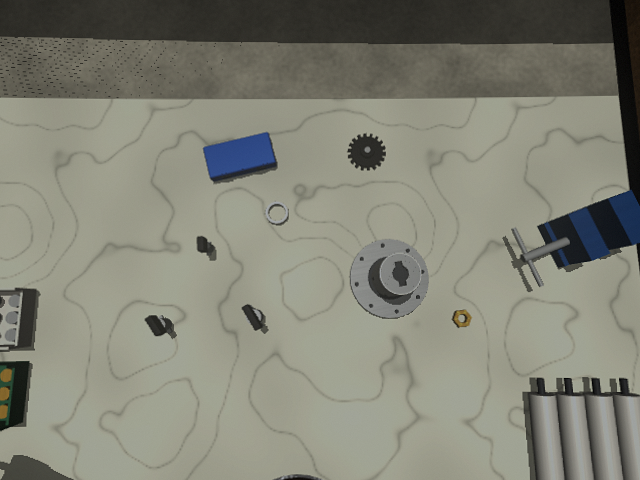

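```bash
python3 - <<'E'
import numpy as np,cv2
for c in ['scene','top']:
    W=np.load(c+'0.npz')['W']; f=np.load(c+'0.npz')['f']
    for n,p in dict(mid=(.433,.278),small=(.595,.192),large=(.444,.086)).items():
        m=(np.hypot(W[...,0]-p[0],W[...,1]-p[1])<.045)&(W[...,2]>.074)&(W[...,2]<.09)
        P=W[m]
        if len(P)<5: print(c,n,len(P)); continue
        r=cv2.minAreaRect((P[:,:2]*1000).astype(np.float32)); print(c,n,len(P),r,np.median(P[:,2]),P[:,:2].mean(0))
    m=(np.hypot(W[...,0]-.515,W[...,1]+.188)<.07)&(W[...,2]>.138)&(W[...,2]<.155)
    P=W[m]; print(c,len(P),np.median(P[:,2]),cv2.minEnclosingCircle((P[:,:2]*1000).astype(np.float32)))
E
```

```text
scene mid 250 ((431.20635986328125, 282.34295654296875), (43.218502044677734, 14.668397903442383), 35.286346435546875) 0.08082673469444157 [0.43320846 0.28308728]
scene small 176 ((595.228759765625, 195.57081604003906), (31.4582576751709, 14.32034969329834), 2.730576992034912) 0.08055106062374395 [0.59605843 0.19630706]
scene large 207 ((446.8253479003906, 90.91944885253906), (54.13330841064453, 14.05477523803711), 32.10413360595703) 0.08027928521774219 [0.44781811 0.09175991]
scene 812 0.14439055402129858 ((527.0830078125, -198.67552185058594), 41.14181137084961)
top mid 158 ((432.9932861328125, 279.9717102050781), (41.90678405761719, 14.146987915039062), 34.756568908691406) 0.07905789966426979 [0.43261476 0.27947909]
top small 97 ((594.88623046875, 194.3335723876953), (27.79545021057129, 14.234803199768066), 4.507826328277588) 0.07935685650584834 [0.59510595 0.19354591]
top large 194 ((446.25677490234375, 86.6939926147461), (53.077938079833984, 13.76388168334961), 31.921100616455078) 0.07896786750326434 [0.44620043 0.08644318]
top 1136 0.14335749549711602 ((526.0813598632812, -200.68295288085938), 39.82905578613281)
```

```bash
python3 - <<'E'
import numpy as np,cv2
for c in ['scene','top']:
    z=np.load(c+'0.npz'); W=z['W']; f=z['f']
    m=(np.hypot(W[...,0]-.526,W[...,1]+.199)<.034)&(W[...,2]<.139)&(W[...,2]>.1)
    ys,xs=np.where(m); print(c,len(xs),np.median(W[m][:,2]))
    P=W[m]; print(cv2.minAreaRect((P[:,:2]*1000).astype(np.float32)),P.mean(0))
    q=P[:,:2]-P[:,:2].mean(0); e,v=np.linalg.eigh(np.cov(q.T)); print(np.sqrt(e)*1000,np.degrees(np.arctan2(v[1,1],v[0,1])))
    m=(np.hypot(W[...,0]-.526,W[...,1]+.199)<.045)&(W[...,2]>.13)
    ys,xs=np.where(m); cr=f[ys.min()-5:ys.max()+5,xs.min()-5:xs.max()+5]
    print(xs.min()-5,ys.min()-5)
    cv2.imwrite(f'pics/{c}_sock.png',cv2.cvtColor(cv2.resize(cr,None,fx=8,fy=8,interpolation=cv2.INTER_CUBIC),cv2.COLOR_RGB2BGR))
E
```

```text
scene 120 0.13668264095127736
((524.4071655273438, -203.8642120361328), (42.39578628540039, 23.708431243896484), 6.729279518127441) [ 0.5241651  -0.20426481  0.13667273]
[ 5.9527821 10.0970876] -175.50664197125997
285 147
top 251 0.1353244089945458
((528.1888427734375, -203.78164672851562), (41.62789535522461, 37.92586135864258), 41.82221984863281) [ 0.5268177  -0.20224881  0.13535841]
[ 7.09504399 11.04164859] -171.62876657918542
374 248
```

View pics/top_sock.png

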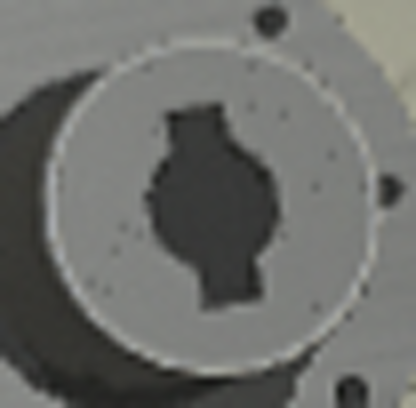

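Emit:
arm_command:
  motion:
    - {"x": 26.1, "y": -32.0, "z": -4, "wz": 51}
    - {"x": 26.1, "y": -32.0, "z": -4, "wz": 51}
    - {"x": 26.1, "y": -32.0, "z": -4, "wz": 51}
    - {"x": 26.1, "y": -32.0, "z": -4, "wz": 51}
    - {"x": 26.1, "y": -32.0, "z": -4, "wz": 51}
    - {"x": 26.1, "y": -32.0, "z": -4, "wz": 51}
    - {"x": 26.1, "y": -32.0, "z": -4, "wz": 51}
    - {"x": 26.1, "y": -32.0, "z": -4, "wz": 51}
    - {"x": 26.1, "y": -32.0, "z": -4, "wz": 51}
    - {"x": 26.1, "y": -32.0, "z": -4, "wz": 51}
    - {"x": 26.1, "y": -32.0, "z": -4, "wz": 51}
    - {"x": 26.1, "y": -32.0, "z": -4, "wz": 51}
    - {"x": 26.1, "y": -32.0, "z": -4, "wz": 51}
  force: 40

```text
$.motion[0]: bad value
```

```bash
python3 - <<'E'
from h import *
s=robot.state(); print(s['eef_pos'],s['tool_rot'],s['joint_pos'],s['contact_force'])
d=snap('wrist','w1'); W=cloud(d); print(np.array(d['world_from_camera']))
m=(np.hypot(W[...,0]-.432,W[...,1]-.281)<.045)&(W[...,2]>.074)&(W[...,2]<.09)
P=W[m]; print(len(P))
if len(P)>5: print(cv2.minAreaRect((P[:,:2]*1000).astype(np.float32)),np.median(P[:,2]))
E
```

```text
[0.17077542 0.60122923 0.21466759] [1.37957712e-01 9.90438119e-01 5.10894400e-05 1.68002614e-05] [ 1.18841104e+00  4.90881541e-01  1.55891400e+00 -8.92684250e-06
  1.09168984e+00 -1.05582949e-01] [ 0.42254036 -0.0600215  -0.65037204]
[[ 0.27368359  0.92195054  0.27405199  0.09433529]
 [ 0.96181921 -0.26202957 -0.07902091  0.62253588]
 [-0.00104365  0.28521519 -0.95846294  0.38347411]
 [ 0.          0.          0.          1.        ]]
0
```

View pics/w1.png

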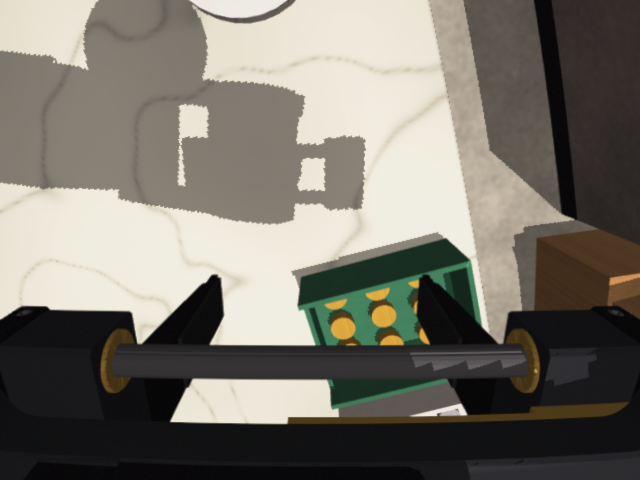

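The call was refused and the arm didn't move, so I'll fill in every field in each row. The wrist view looks down between the fingers, whose tips are near (220,280) and (425,280).

Emit:
arm_command:
  motion:
    - {"gripper": 9.5, "x": 26.1, "y": -32.0, "z": -4, "wx": 0, "wy": 0, "wz": 51}
  force: 40

```text
clock: 1.05
eef_pos: [0.2002, 0.5655, 0.21]
tool_rot: [0.063, 0.998, 0.001, 0.0]
contact_force: [1.3, -1.1, -0.5]
opening: 0.0951
```

Emit:
arm_command:
  motion:
    - {"gripper": 9.5, "x": 23.0, "y": -28.1, "z": -3.5, "wx": 0, "wy": 0, "wz": 42.4}
    - {"gripper": 9.5, "x": 23.0, "y": -28.1, "z": -3.5, "wx": 0, "wy": 0, "wz": 42.4}
    - {"gripper": 9.5, "x": 23.0, "y": -28.1, "z": -3.5, "wx": 0, "wy": 0, "wz": 42.4}
    - {"gripper": 9.5, "x": 23.0, "y": -28.1, "z": -3.5, "wx": 0, "wy": 0, "wz": 42.4}
    - {"gripper": 9.5, "x": 23.0, "y": -28.1, "z": -3.5, "wx": 0, "wy": 0, "wz": 42.4}
    - {"gripper": 9.5, "x": 23.0, "y": -28.1, "z": -3.5, "wx": 0, "wy": 0, "wz": 42.4}
    - {"gripper": 9.5, "x": 23.0, "y": -28.1, "z": -3.5, "wx": 0, "wy": 0, "wz": 42.4}
    - {"gripper": 9.5, "x": 23.0, "y": -28.1, "z": -3.5, "wx": 0, "wy": 0, "wz": 42.4}
    - {"gripper": 9.5, "x": 23.0, "y": -28.1, "z": -3.5, "wx": 0, "wy": 0, "wz": 42.4}
    - {"gripper": 9.5, "x": 23.0, "y": -28.1, "z": -3.5, "wx": 0, "wy": 0, "wz": 42.4}
    - {"gripper": 9.5, "x": 23.0, "y": -28.1, "z": -3.5, "wx": 0, "wy": 0, "wz": 42.4}
  force: 40

```text
clock: 2.15
eef_pos: [0.4313, 0.2829, 0.175]
tool_rot: [-0.301, 0.954, 0.0, 0.0]
contact_force: [-0.0, 0.0, -0.1]
opening: 0.0951
```

```bash
python3 - <<'E'
from h import *
from scipy.spatial.transform import Rotation as R
s=robot.state(); y=R.from_quat(s['tool_rot']).as_matrix()[:,1]; print(s['clock'],s['eef_pos'],np.degrees(np.arctan2(y[1],y[0])),s['joint_pos'])
d=snap('wrist','w2'); W=cloud(d)
m=(np.hypot(W[...,0]-.432,W[...,1]-.281)<.045)&(W[...,2]>.074)&(W[...,2]<.09)
P=W[m]; print(len(P))
if len(P)>5: print(cv2.minAreaRect((P[:,:2]*1000).astype(np.float32)),np.median(P[:,2]))
E
```

```text
2.15 [0.43131808 0.28289438 0.17503664] 125.04725063261861 [ 4.52258804e-01  3.85518519e-01  1.87069807e+00  3.20905395e-04
  8.85287889e-01 -1.73043057e+00]
1058
((432.1662292480469, 280.91070556640625), (41.80927276611328, 13.326339721679688), 35.37528610229492) 0.07860443627023839
```

View pics/w2.png

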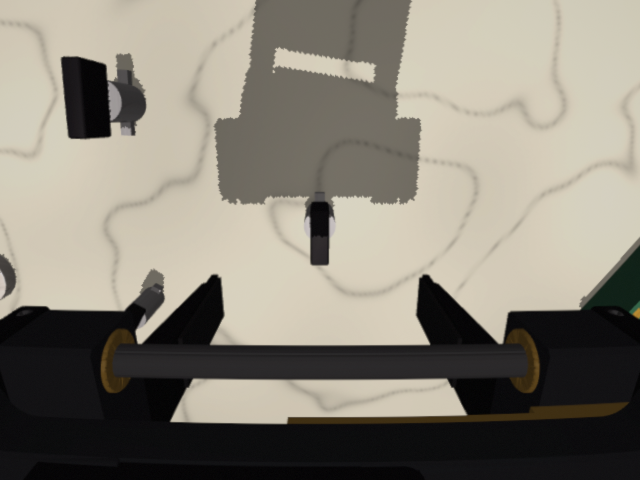

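The key shows at (318,230), centred between the fingers. It measures 41.8 x 13.3 mm with its top at 79 mm, so it is the mid key, and its yaw matches the gripper's.

Emit:
arm_command:
  motion:
    - {"gripper": 9.5, "x": 0.1, "y": -0.2, "z": -4, "wx": 0, "wy": 0, "wz": 0.2}
    - {"gripper": 9.5, "x": 0.1, "y": -0.2, "z": -8, "wx": 0, "wy": 0, "wz": 0.2}
    - {"gripper": 9.5, "x": 0.1, "y": -0.2, "z": -11, "wx": 0, "wy": 0, "wz": 0.2}
    - {"gripper": 9.5, "x": 0.1, "y": -0.2, "z": -13, "wx": 0, "wy": 0, "wz": 0.2}
    - {"gripper": 9.5, "x": 0.1, "y": -0.2, "z": -13, "wx": 0, "wy": 0, "wz": 0.2}
    - {"gripper": 9.5, "x": 0.1, "y": -0.2, "z": -13, "wx": 0, "wy": 0, "wz": 0.2}
    - {"gripper": 4, "x": 0.1, "y": -0.2, "z": -13, "wx": 0, "wy": 0, "wz": 0.2}
    - {"gripper": 3, "x": 0.1, "y": -0.2, "z": -13, "wx": 0, "wy": 0, "wz": 0.2}
    - {"gripper": 2, "x": 0.1, "y": -0.2, "z": -13, "wx": 0, "wy": 0, "wz": 0.2}
    - {"gripper": 0, "x": 0.1, "y": -0.2, "z": -13, "wx": 0, "wy": 0, "wz": 0.2}
    - {"gripper": 0, "x": 0.1, "y": -0.2, "z": -13, "wx": 0, "wy": 0, "wz": 0.2}
    - {"gripper": 0, "x": 0.1, "y": -0.2, "z": -13, "wx": 0, "wy": 0, "wz": 0.2}
    - {"gripper": 0, "x": 0.1, "y": -0.2, "z": -13, "wx": 0, "wy": 0, "wz": 0.2}
    - {"gripper": 0, "x": 0.1, "y": -0.2, "z": -13, "wx": 0, "wy": 0, "wz": 0.2}
    - {"gripper": 0, "x": 0.1, "y": -0.2, "z": -13, "wx": 0, "wy": 0, "wz": 0.2}
  force: 40

```text
clock: 3.7
eef_pos: [0.4328, 0.2802, 0.0449]
tool_rot: [-0.302, 0.953, 0.0, -0.0]
contact_force: [0.1, -0.4, 0.0]
opening: 0.0282
```

Emit:
arm_command:
  motion:
    - {"gripper": 0, "x": 0, "y": 0, "z": 0, "wx": 0, "wy": 0, "wz": 0}
    - {"gripper": 0, "x": 0, "y": 0, "z": 0, "wx": 0, "wy": 0, "wz": 0}
    - {"gripper": 0, "x": 0, "y": 0, "z": 0, "wx": 0, "wy": 0, "wz": 0}
    - {"gripper": 0, "x": 0, "y": 0, "z": 0, "wx": 0, "wy": 0, "wz": 0}
  force: 40

```text
clock: 4.1
eef_pos: [0.4328, 0.2803, 0.0449]
tool_rot: [-0.302, 0.953, 0.0, 0.0]
contact_force: [-0.1, 0.9, 0.9]
opening: 0.0143
```

Emit:
arm_command:
  motion:
    - {"gripper": 0, "x": 0, "y": 0, "z": 3, "wx": 0, "wy": 0, "wz": 0}
    - {"gripper": 0, "x": 0, "y": 0, "z": 7, "wx": 0, "wy": 0, "wz": 0}
    - {"gripper": 0, "x": 0, "y": 0, "z": 11, "wx": 0, "wy": 0, "wz": 0}
    - {"gripper": 0, "x": 0, "y": 0, "z": 15, "wx": 0, "wy": 0, "wz": 0}
    - {"gripper": 0, "x": 0.2, "y": -2, "z": 18, "wx": 0, "wy": 0, "wz": -1}
    - {"gripper": 0, "x": 0.7, "y": -6, "z": 19, "wx": 0, "wy": 0, "wz": -3}
    - {"gripper": 0, "x": 1.1, "y": -10, "z": 19, "wx": 0, "wy": 0, "wz": -5}
    - {"gripper": 0, "x": 1.6, "y": -14, "z": 19, "wx": 0, "wy": 0, "wz": -7}
    - {"gripper": 0, "x": 2, "y": -18, "z": 19, "wx": 0, "wy": 0, "wz": -9}
    - {"gripper": 0, "x": 2.5, "y": -22, "z": 19, "wx": 0, "wy": 0, "wz": -11}
    - {"gripper": 0, "x": 3, "y": -26, "z": 19, "wx": 0, "wy": 0, "wz": -13}
    - {"gripper": 0, "x": 3.4, "y": -30, "z": 19, "wx": 0, "wy": 0, "wz": -15}
    - {"gripper": 0, "x": 3.8, "y": -34, "z": 19, "wx": 0, "wy": 0, "wz": -17}
    - {"gripper": 0, "x": 4.2, "y": -38, "z": 19, "wx": 0, "wy": 0, "wz": -19}
    - {"gripper": 0, "x": 4.6, "y": -42, "z": 19, "wx": 0, "wy": 0, "wz": -21}
    - {"gripper": 0, "x": 4.9, "y": -45, "z": 19, "wx": 0, "wy": 0, "wz": -23}
    - {"gripper": 0, "x": 5.1, "y": -47.5, "z": 19, "wx": 0, "wy": 0, "wz": -24.5}
    - {"gripper": 0, "x": 5.2, "y": -48.5, "z": 19, "wx": 0, "wy": 0, "wz": -25}
    - {"gripper": 0, "x": 5.2, "y": -48.5, "z": 19, "wx": 0, "wy": 0, "wz": -25}
    - {"gripper": 0, "x": 5.2, "y": -48.5, "z": 19, "wx": 0, "wy": 0, "wz": -25}
  force: 40

```text
clock: 6.1
eef_pos: [0.4845, -0.2039, 0.2347]
tool_rot: [-0.089, 0.996, 0.0, -0.0]
contact_force: [-0.2, 0.2, -2.4]
opening: 0.014
```

```bash
python3 - <<'E'
from h import *
from scipy.spatial.transform import Rotation as R
s=robot.state(); M=R.from_quat(s['tool_rot']).as_matrix();y=M[:,1]; print(s['clock'],s['eef_pos'],np.degrees(np.arctan2(y[1],y[0])),s['joint_pos'],s['opening'])
for c in ['wrist','scene','top']:
    d=snap(c,c+'3'); W=cloud(d); np.savez(c+'3.npz',W=W,f=d['frame'],T=d['world_from_camera'],K=d['intrinsics'],D=d['D'])
    m=(np.hypot(W[...,0]-.5265,W[...,1]+.1995)<.05)&(W[...,2]>.140)&(W[...,2]<.149); P=W[m]
    print(c,len(P),np.median(P[:,2]) if len(P) else 0, cv2.minEnclosingCircle((P[:,:2]*1000).astype(np.float32)) if len(P) else 0)
E
```

```text
6.1 [ 0.48454214 -0.20394055  0.23468201] 100.24087117274543 [-5.24231288e-01  3.28671814e-01  1.77387021e+00  3.55176531e-04
  1.03998342e+00 -2.27394470e+00] 0.013960451538226917
wrist 2465 0.14276396570045663 ((526.341796875, -200.93101501464844), 39.744441986083984)
scene 771 0.14435370995172625 ((526.0421752929688, -197.9582061767578), 41.627403259277344)
top 523 0.14347480631989662 ((526.3150634765625, -200.51536560058594), 39.58478927612305)
```

View pics/wrist3.png

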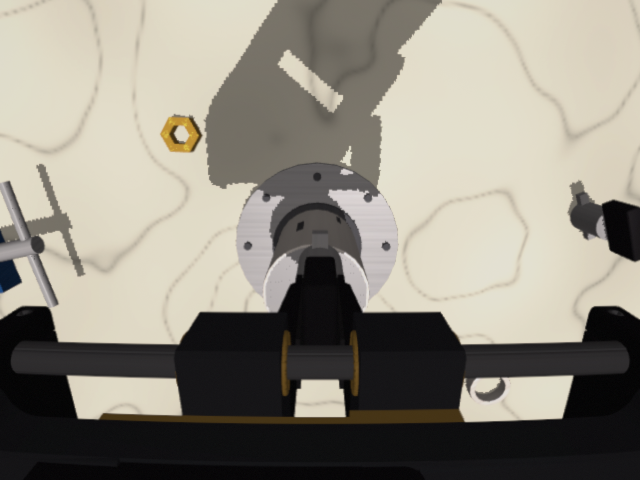

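View pics/scene3.png

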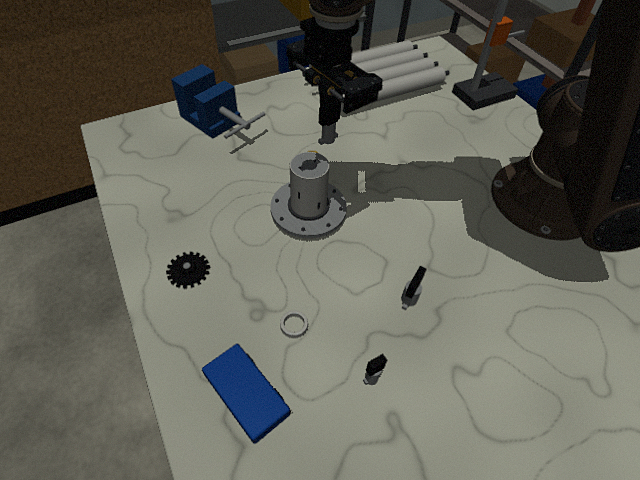

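The wrist camera sits on the base side, so the held key hides the keyhole: the key's foot is at (319,238), in front of the roller top near (316,275). I'll shift the tool forward to look.

Emit:
arm_command:
  motion:
    - {"gripper": 0, "x": 2, "y": 0.2, "z": 0, "wx": 0, "wy": 0, "wz": 0}
    - {"gripper": 0, "x": 5, "y": 0.5, "z": 0, "wx": 0, "wy": 0, "wz": 0}
    - {"gripper": 0, "x": 8, "y": 1, "z": 0, "wx": 0, "wy": 0, "wz": 0}
    - {"gripper": 0, "x": 9, "y": 1.2, "z": 0, "wx": 0, "wy": 0, "wz": 0}
    - {"gripper": 0, "x": 9, "y": 1.2, "z": 0, "wx": 0, "wy": 0, "wz": 0}
    - {"gripper": 0, "x": 9, "y": 1.2, "z": 0, "wx": 0, "wy": 0, "wz": 0}
  force: 40

```text
clock: 6.85
eef_pos: [0.574, -0.1923, 0.2347]
tool_rot: [-0.089, 0.996, 0.0, -0.0]
contact_force: [-0.2, 0.5, -2.5]
opening: 0.0139
```

```bash
python3 - <<'E'
from h import *
from scipy.spatial.transform import Rotation as R
s=robot.state(); M=R.from_quat(s['tool_rot']).as_matrix();y=M[:,1]; print(s['clock'],s['eef_pos'],np.degrees(np.arctan2(y[1],y[0])),s['contact_force'])
for c in ['wrist']:
    d=snap(c,c+'4'); W=cloud(d); np.savez(c+'4.npz',W=W,f=d['frame'],T=d['world_from_camera'],K=d['intrinsics'],D=d['D'])
    m=(np.hypot(W[...,0]-.5265,W[...,1]+.1995)<.05)&(W[...,2]>.138)&(W[...,2]<.149); P=W[m]
    print(c,len(P),np.median(P[:,2]) if len(P) else 0, cv2.minEnclosingCircle((P[:,:2]*1000).astype(np.float32)) if len(P) else 0)
E
```

```text
6.85 [ 0.57400633 -0.19228066  0.23471983] 100.25800282431365 [-0.2278019  0.4721908 -2.5473453]
wrist 8742 0.14272140874050263 ((526.8074340820312, -200.72354125976562), 40.13953399658203)
```

View pics/wrist4.png

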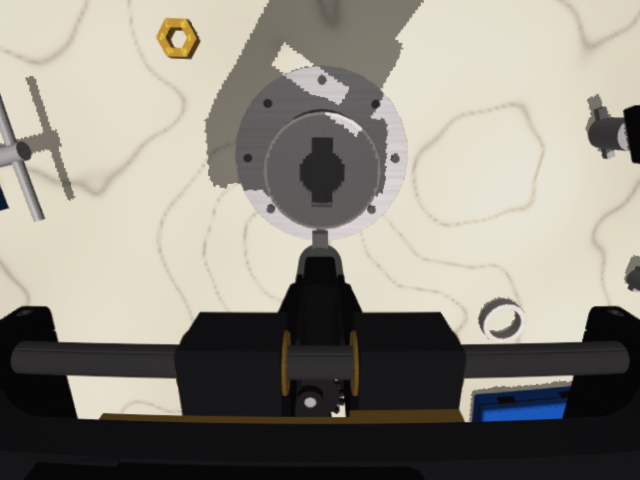

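The keyhole is clear at (321,172) and its slot is nearly vertical, so it is close to aligned with the tool. Next I'll measure the slot and where the held key's foot sits.

```bash
python3 - <<'E'
import numpy as np,cv2
z=np.load('wrist4.npz'); W=z['W'];f=z['f'];T=z['T'];K=z['K'].astype(float);D=z['D'].astype(float)
# rectify plane z=.1428 at 0.25mm/px centred (.5265,-.2005)
s=.00025;n=400
def rect(zz,cx,cy):
    j,i=np.meshgrid(np.arange(n),np.arange(n))
    P=np.stack([cx+(n/2-i)*s,cy+(n/2-j)*s,np.full(i.shape,zz)],-1).reshape(-1,3)
    C=(P-T[:3,3])@T[:3,:3]
    p,_=cv2.projectPoints(C,np.zeros(3),np.zeros(3),K,D); p=p.reshape(n,n,2).astype(np.float32)
    return cv2.remap(f,p[...,0],p[...,1],cv2.INTER_CUBIC)
im=rect(.1428,.5265,-.2005); cv2.imwrite('pics/rect4.png',cv2.cvtColor(im,cv2.COLOR_RGB2BGR))
g=cv2.cvtColor(im,cv2.COLOR_RGB2GRAY)
j,i=np.meshgrid(np.arange(n),np.arange(n)); R=np.hypot(i-200,j-200)*s
print(np.percentile(g[R<.03],[5,25,50,75,95]))
for th in (55,65,75):
    m=((g<th)&(R<.03)).astype(np.uint8)
    k,l,st,ce=cv2.connectedComponentsWithStats(m); b=1+np.argmax(st[1:,4]); ii,jj=np.where(l==b)
    X=np.c_[(.5265+(200-ii)*s),(-.2005+(200-jj)*s)]*1000
    r=cv2.minAreaRect(X.astype(np.float32)); e,v=np.linalg.eigh(np.cov(X.T))
    print(th,len(X)*s*s*1e6,r,X.mean(0),np.degrees(np.arctan2(v[1,1],v[0,1])))
# key foot pts
tcp=np.array([.574,-.1923,.2347])
m=(np.hypot(W[...,0]-tcp[0],W[...,1]-tcp[1])<.035)&(W[...,2]>.18)&(W[...,2]<.235)
a=np.radians(10.25);P=W[m]-tcp; L=np.c_[P[:,:2]@[np.cos(a),np.sin(a)],P[:,:2]@[-np.sin(a),np.cos(a)],P[:,2]]*1000
for lo,hi in ((-50,-41),(-41,-36),(-35,-25),(-25,-12),(-12,0)):
    q=L[(L[:,2]>lo)&(L[:,2]<hi)]
    if len(q):print(lo,hi,len(q),q.min(0).round(1),q.max(0).round(1),np.median(q,0).round(1))
E
```

```text
[38. 40. 92. 93. 94.]
55 893.4375 ((525.44580078125, -200.7878875732422), (43.76866912841797, 29.582744598388672), 9.727578163146973) [ 525.72672263 -200.78578174] -170.17882710010213
65 930.625 ((525.5761108398438, -200.81280517578125), (44.420204162597656, 30.091794967651367), 9.865806579589844) [ 525.82083613 -200.79450974] -170.09472273745
75 968.375 ((525.7448120117188, -200.81983947753906), (45.1612548828125, 30.651208877563477), 9.7824068069458) [ 525.93584613 -200.79488834] -169.98303610944816
-50 -41 107 [-20.5 -13.8 -47. ] [ -2.1  11.4 -41. ] [-10.7  -1.5 -43.6]
-41 -36 336 [-20.6 -13.7 -41. ] [ -2.8  11.2 -36. ] [-14.8  -0.9 -38.2]
-35 -25 234 [-12.7 -14.  -34.8] [ -1.8  11.5 -25. ] [-10.8  -0.9 -29.9]
-25 -12 127 [-12.7 -14.  -24.9] [ -1.7  11.5 -12.1] [ -7.9  -2.  -19.9]
-12 0 58 [-19.8 -12.4 -12. ] [-7.  10.  -0.1] [-9.   0.5 -6.7]
```

View pics/rect4.png

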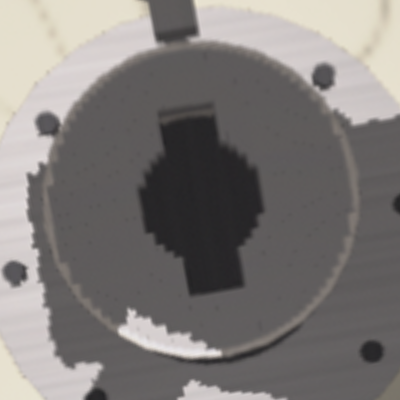

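Emit:
arm_command:
  motion:
    - {"gripper": 0, "x": -2, "y": -0.4, "z": 0, "wx": 0, "wy": 0, "wz": -0.2}
    - {"gripper": 0, "x": -4, "y": -0.7, "z": 0, "wx": 0, "wy": 0, "wz": -0.2}
    - {"gripper": 0, "x": -4.8, "y": -0.75, "z": -1, "wx": 0, "wy": 0, "wz": -0.2}
    - {"gripper": 0, "x": -4.8, "y": -0.75, "z": -3.4, "wx": 0, "wy": 0, "wz": -0.2}
    - {"gripper": 0, "x": -4.8, "y": -0.75, "z": -3.4, "wx": 0, "wy": 0, "wz": -0.2}
    - {"gripper": 0, "x": -4.8, "y": -0.75, "z": -3.4, "wx": 0, "wy": 0, "wz": -0.2}
    - {"gripper": 0, "x": -4.8, "y": -0.75, "z": -3.4, "wx": 0, "wy": 0, "wz": -0.2}
  force: 40

```text
clock: 7.6
eef_pos: [0.5271, -0.2005, 0.202]
tool_rot: [-0.087, 0.996, -0.0, 0.001]
contact_force: [0.4, 1.0, -2.8]
opening: 0.0138
```

```bash
python3 - <<'E'
from h import *
s=robot.state(); print(s['clock'],s['eef_pos'],s['contact_force'])
o=[]
for c in ['wrist','scene']:
    d=snap(c,c+'5'); W=cloud(d); f=d['frame']
    cr=f[180:330,220:420] if c=='wrist' else f[100:220,250:410]
    o.append(cv2.resize(cr,(800 if c=='wrist' else 800,600 if c=='wrist' else 600),interpolation=cv2.INTER_CUBIC))
    cv2.imwrite(f'pics/{c}5c.png',cv2.cvtColor(o[-1],cv2.COLOR_RGB2BGR))
    # key shank points foot
    tcp=s['eef_pos']
    m=(np.hypot(W[...,0]-tcp[0],W[...,1]-tcp[1])<.03)&(W[...,2]>.150)&(W[...,2]<.195)
    a=np.radians(10.05);P=W[m]-tcp; L=np.c_[P[:,:2]@[np.cos(a),np.sin(a)],P[:,:2]@[-np.sin(a),np.cos(a)],P[:,2]]*1000
    print(c,len(L),L.min(0),L.max(0))
E
```

```text
7.6 [ 0.52707396 -0.20051724  0.20199711] [ 0.37633363  0.98831149 -2.83025521]
wrist 860 [-20.57858963 -13.97880861 -47.11161905] [-1.87158896 11.43004489 -7.59085519]
scene 239 [-19.80370648  -6.58640279 -44.93027038] [22.30229114 14.99023457 -7.12164963]
```

View pics/wrist5c.png

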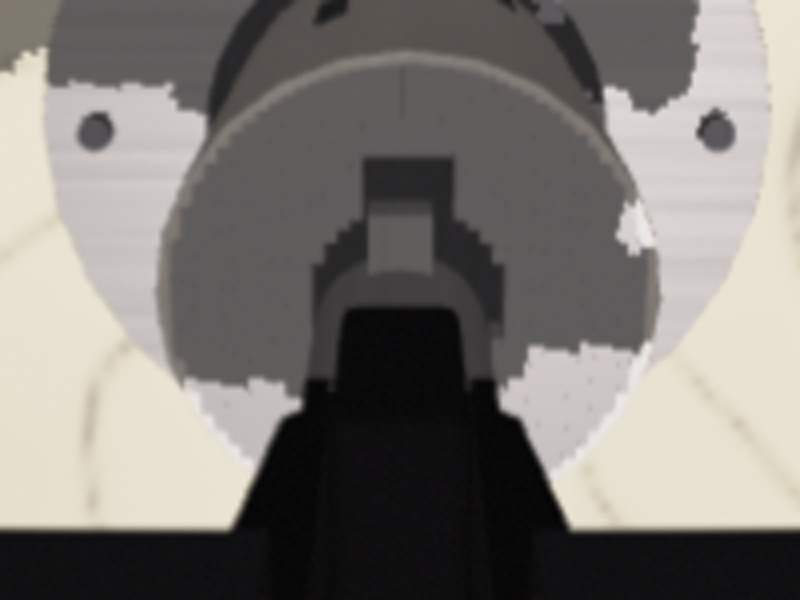

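View pics/scene5c.png

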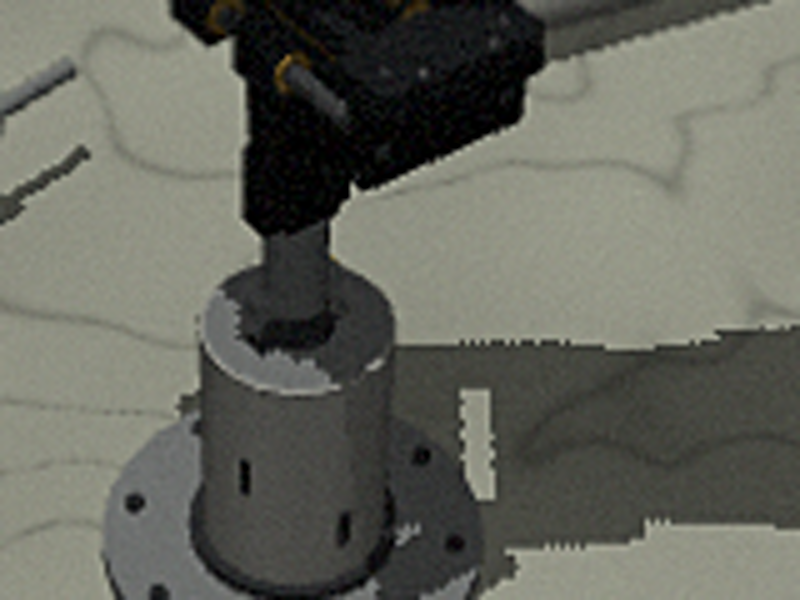

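In the wrist crop the lug is centred at column 400 and the slot at 408, so the key needs about 1.1 mm along +y. Orientation looks aligned. I'll correct this and lower to just above the carrier.

Emit:
arm_command:
  motion:
    - {"gripper": 0, "x": -0.1, "y": 0.11, "z": 0, "wx": 0, "wy": 0, "wz": 0}
    - {"gripper": 0, "x": -0.1, "y": 0.11, "z": 0, "wx": 0, "wy": 0, "wz": 0}
    - {"gripper": 0, "x": -0.1, "y": 0.11, "z": -0.5, "wx": 0, "wy": 0, "wz": 0}
    - {"gripper": 0, "x": -0.1, "y": 0.11, "z": -0.9, "wx": 0, "wy": 0, "wz": 0}
    - {"gripper": 0, "x": -0.1, "y": 0.11, "z": -1.2, "wx": 0, "wy": 0, "wz": 0}
    - {"gripper": 0, "x": -0.1, "y": 0.11, "z": -1.5, "wx": 0, "wy": 0, "wz": 0}
    - {"gripper": 0, "x": -0.1, "y": 0.11, "z": -1.6, "wx": 0, "wy": 0, "wz": 0}
    - {"gripper": 0, "x": -0.1, "y": 0.11, "z": -1.6, "wx": 0, "wy": 0, "wz": 0}
  force: 40

```text
clock: 8.5
eef_pos: [0.5258, -0.1992, 0.1847]
tool_rot: [-0.087, 0.996, 0.0, -0.0]
contact_force: [0.2, -0.3, -2.5]
opening: 0.0137
```

```bash
python3 - <<'E'
from h import *
s=robot.state(); print(s['clock'],s['eef_pos'],s['contact_force'],s['ft_torque'])
d=snap('wrist','wrist6'); f=d['frame'][180:330,220:420]
cv2.imwrite('pics/wrist6c.png',cv2.cvtColor(cv2.resize(f,(800,600),interpolation=cv2.INTER_CUBIC),cv2.COLOR_RGB2BGR))
E
```

```text
8.5 [ 0.52579753 -0.1991519   0.18472021] [ 0.24201507 -0.27276521 -2.47063877] [ 0.0864676 -0.0169056 -0.0479261]
```

View pics/wrist6c.png

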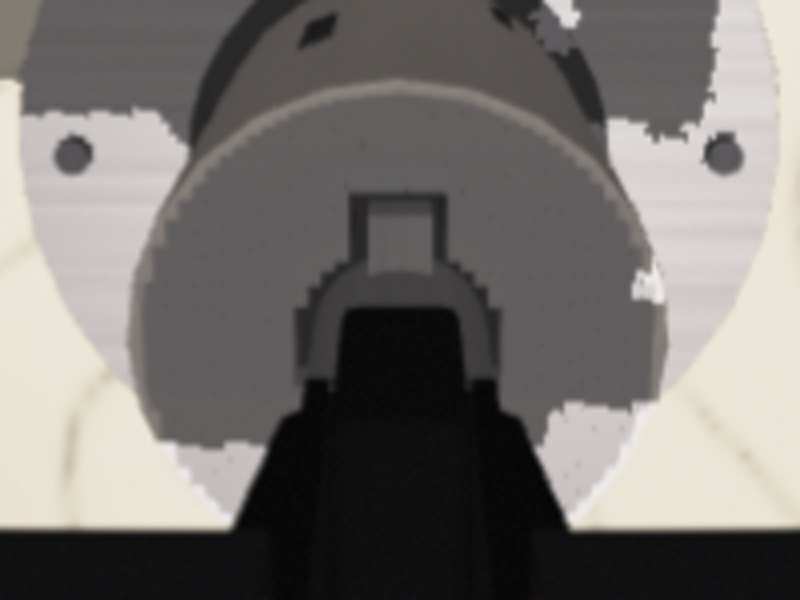

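The foot is inside the slot with no contact force; the lug is at column 400 and the slot at 398. Next I press down.

Emit:
arm_command:
  motion:
    - {"gripper": 0, "x": 0, "y": 0, "z": -0.4, "wx": 0, "wy": 0, "wz": 0}
    - {"gripper": 0, "x": 0, "y": 0, "z": -0.7, "wx": 0, "wy": 0, "wz": 0}
    - {"gripper": 0, "x": 0, "y": 0, "z": -1.0, "wx": 0, "wy": 0, "wz": 0}
    - {"gripper": 0, "x": 0, "y": 0, "z": -1.3, "wx": 0, "wy": 0, "wz": 0}
    - {"gripper": 0, "x": 0, "y": 0, "z": -1.5, "wx": 0, "wy": 0, "wz": 0}
    - {"gripper": 0, "x": 0, "y": 0, "z": -1.5, "wx": 0, "wy": 0, "wz": 0}
    - {"gripper": 0, "x": 0, "y": 0, "z": -1.5, "wx": 0, "wy": 0, "wz": 0}
    - {"gripper": 0, "x": 0, "y": 0, "z": -1.5, "wx": 0, "wy": 0, "wz": 0}
  force: 45

```text
clock: 9.35
eef_pos: [0.5261, -0.1993, 0.1702]
tool_rot: [-0.087, 0.996, -0.0, 0.0]
contact_force: [1.4, -0.3, 4.7]
opening: 0.0139
```

```bash
python3 - <<'E'
from h import *
s=robot.state(); print(s['clock'],s['eef_pos'],s['contact_force'],s['ft_torque'],s['joint_pos'])
d=snap('wrist','wrist7'); f=d['frame'][180:330,220:420]
cv2.imwrite('pics/wrist7c.png',cv2.cvtColor(cv2.resize(f,(800,600),interpolation=cv2.INTER_CUBIC),cv2.COLOR_RGB2BGR))
E
```

```text
9.35 [ 0.52605498 -0.19928793  0.17019384] [ 1.44274874 -0.33221175  4.68198099] [-0.11501453 -0.23474467  0.02002996] [-4.79595517e-01  4.52720483e-01  1.76569879e+00  1.28685298e-04
  9.22405808e-01 -2.22517740e+00]
```

View pics/wrist7c.png

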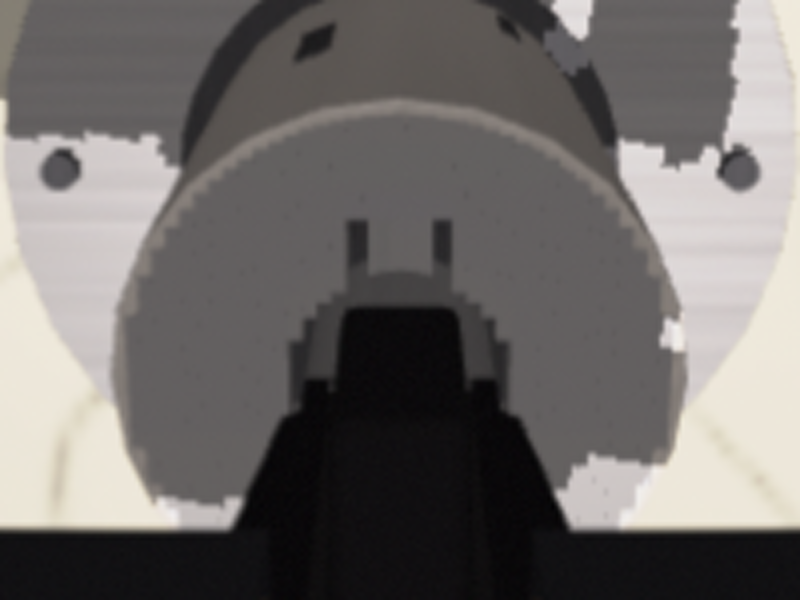

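```bash
python3 - <<'E'
from h import *
s=robot.state(); d=robot.camera('wrist'); T=np.array(d['world_from_camera']);K=np.array(d['intrinsics'],float);D=np.array(d['D'],float)
e7=s['eef_pos']; print(e7,s['contact_force'])
def hit(px,z,e):
    u=np.array([[[220+px[0]/4-.375,180+px[1]/4-.375]]]); p=cv2.undistortPoints(u,K,D)[0,0]
    r=T[:3,:3]@np.r_[p,1]; o=T[:3,3]+e-e7
    q=o+r*(z-o[2])/r[2]; l=(q-e)[:2]; a=np.radians(10.05)
    return q.round(4),(l@[np.cos(a),np.sin(a)]*1000).round(2),(l@[-np.sin(a),np.cos(a)]*1000).round(2)
e6=np.array([.5258,-.1992,.1847]); e5=np.array([.5271,-.2005,.2020])
pl=.1428
for n,e,sy,ly,lb in (('5',e5,157,205,272),('6',e6,195,210,275)):
    f=e[2]-.0449-.0012
    print(n,'slot',hit((405,sy),pl,e),'lugtop',hit((400,ly),f+.008,e),'shank',hit((400,lb),f+.008,e))
print('7 slot',hit((400,220),pl,e7))
print('disc far edge 6',hit((400,82),pl,e6),'7',hit((400,102),pl,e7))
E
```

```text
[ 0.52604171 -0.19927882  0.17014085] [1.59439594 0.16956481 4.23683002]
5 slot (array([ 0.504 , -0.2051,  0.1428]), np.float64(-23.59), np.float64(-0.46)) lugtop (array([ 0.5058, -0.2055,  0.1639]), np.float64(-21.87), np.float64(-1.19)) shank (array([ 0.5155, -0.2038,  0.1639]), np.float64(-12.0), np.float64(-1.21))
6 slot (array([ 0.5039, -0.2036,  0.1428]), np.float64(-22.29), np.float64(-0.49)) lugtop (array([ 0.5052, -0.2041,  0.1466]), np.float64(-21.14), np.float64(-1.2)) shank (array([ 0.5146, -0.2024,  0.1466]), np.float64(-11.55), np.float64(-1.21))
7 slot (array([ 0.5038, -0.2044,  0.1428]), np.float64(-22.81), np.float64(-1.18))
disc far edge 6 (array([ 0.488 , -0.2071,  0.1428]), np.float64(-38.62), np.float64(-1.18)) 7 (array([ 0.488 , -0.2072,  0.1428]), np.float64(-38.81), np.float64(-1.16))
```

Emit:
arm_command:
  motion:
    - {"gripper": 0, "x": 0.08, "y": 0, "z": -0.08, "wx": 0, "wy": 0, "wz": 0}
    - {"gripper": 0, "x": 0.08, "y": 0, "z": -0.08, "wx": 0, "wy": 0, "wz": 0}
    - {"gripper": 0, "x": 0.08, "y": 0, "z": -0.08, "wx": 0, "wy": 0, "wz": -5}
    - {"gripper": 0, "x": 0.08, "y": 0, "z": -0.08, "wx": 0, "wy": 0, "wz": -10}
    - {"gripper": 0, "x": 0.08, "y": 0, "z": -0.08, "wx": 0, "wy": 0, "wz": -16}
    - {"gripper": 0, "x": 0.08, "y": 0, "z": -0.08, "wx": 0, "wy": 0, "wz": -22}
    - {"gripper": 0, "x": 0.08, "y": 0, "z": -0.08, "wx": 0, "wy": 0, "wz": -28}
    - {"gripper": 0, "x": 0.08, "y": 0, "z": -0.08, "wx": 0, "wy": 0, "wz": -34}
    - {"gripper": 0, "x": 0.08, "y": 0, "z": -0.08, "wx": 0, "wy": 0, "wz": -40}
    - {"gripper": 0, "x": 0.08, "y": 0, "z": -0.08, "wx": 0, "wy": 0, "wz": -40}
    - {"gripper": 0, "x": 0.08, "y": 0, "z": -0.08, "wx": 0, "wy": 0, "wz": -40}
  force: 45

```text
clock: 10.55
eef_pos: [0.5266, -0.1994, 0.1691]
tool_rot: [0.257, 0.966, -0.0, 0.0]
contact_force: [-0.4, -3.8, 5.1]
opening: 0.0139
```

```bash
python3 - <<'E'
from h import *
s=robot.state(); print(s['clock'],s['eef_pos'],s['tool_rot'],s['contact_force'],s['ft_torque'],s['joint_pos'],s['opening'])
d=snap('wrist','wrist8'); f=d['frame'][180:330,220:420]
cv2.imwrite('pics/wrist8c.png',cv2.cvtColor(cv2.resize(f,(800,600),interpolation=cv2.INTER_CUBIC),cv2.COLOR_RGB2BGR))
E
```

```text
10.55 [ 0.52660264 -0.19944468  0.16914339] [ 2.57200759e-01  9.66357970e-01 -1.89656283e-04  8.34941480e-05] [-0.38284931 -3.83367153  5.09581949] [-0.88491124  0.29378605  0.08989723] [-4.79180094e-01  4.54948032e-01  1.76505413e+00 -4.19329053e-04
  9.21345105e-01 -1.52947408e+00] 0.013942504724851326
```

View pics/wrist8c.png

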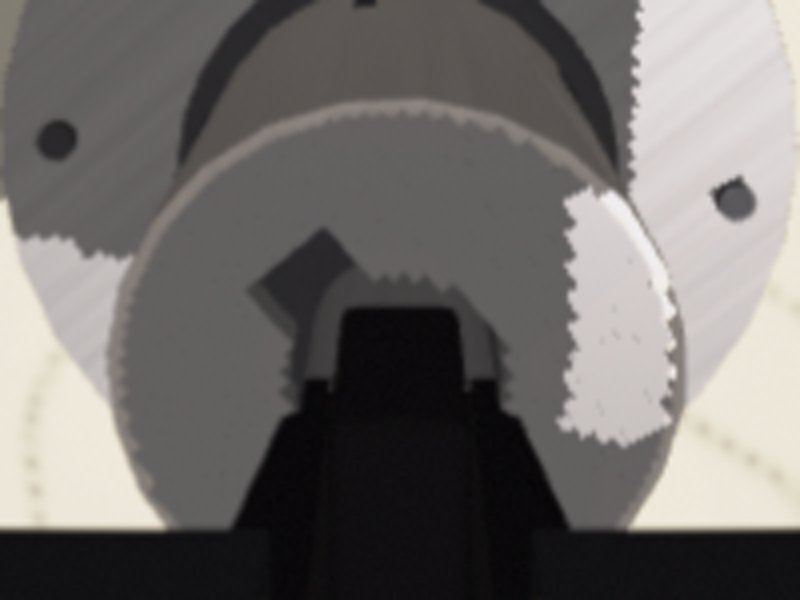

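The key has turned about 40° freely and the lugs are under the plate. There is a small side force of -3.8 N in y, which I'll ease with a 0.5 mm shift as I go on.

Emit:
arm_command:
  motion:
    - {"gripper": 0, "x": 0, "y": -0.05, "z": 0, "wx": 0, "wy": 0, "wz": -5}
    - {"gripper": 0, "x": 0, "y": -0.05, "z": 0, "wx": 0, "wy": 0, "wz": -11}
    - {"gripper": 0, "x": 0, "y": -0.05, "z": 0, "wx": 0, "wy": 0, "wz": -17}
    - {"gripper": 0, "x": 0, "y": -0.05, "z": 0, "wx": 0, "wy": 0, "wz": -23}
    - {"gripper": 0, "x": 0, "y": -0.05, "z": 0, "wx": 0, "wy": 0, "wz": -29}
    - {"gripper": 0, "x": 0, "y": -0.05, "z": 0, "wx": 0, "wy": 0, "wz": -35}
    - {"gripper": 0, "x": 0, "y": -0.05, "z": 0, "wx": 0, "wy": 0, "wz": -40}
    - {"gripper": 0, "x": 0, "y": -0.05, "z": 0, "wx": 0, "wy": 0, "wz": -40}
    - {"gripper": 0, "x": 0, "y": -0.05, "z": 0, "wx": 0, "wy": 0, "wz": -40}
  force: 45

```text
clock: 11.5
eef_pos: [0.5263, -0.1998, 0.169]
tool_rot: [0.572, 0.82, -0.0, -0.0]
contact_force: [-3.1, -3.9, 6.1]
opening: 0.014
```

```bash
python3 - <<'E'
from h import *
s=robot.state(); print(s['clock'],s['eef_pos'],s['tool_rot'],s['contact_force'],s['ft_torque'],s['joint_pos'][5],s['effort'][5],s['opening'])
E
```

```text
11.5 [ 0.52628098 -0.19982769  0.16903312] [ 5.71926221e-01  8.20304981e-01 -2.80839553e-04 -2.36575681e-04] [-3.09138821 -3.90876863  6.06481183] [-1.07074951  0.71850512  0.18519623] -0.8326898755514442 0.24975878186523914 0.01397404916533889
```

Emit:
arm_command:
  motion:
    - {"gripper": 0, "x": 0, "y": 0, "z": 0, "wx": 0, "wy": 0, "wz": -3}
    - {"gripper": 0, "x": 0, "y": 0, "z": 0, "wx": 0, "wy": 0, "wz": -6}
    - {"gripper": 0, "x": 0, "y": 0, "z": 0, "wx": 0, "wy": 0, "wz": -8}
    - {"gripper": 0, "x": 0, "y": 0, "z": 0, "wx": 0, "wy": 0, "wz": -8}
    - {"gripper": 0, "x": 0, "y": 0, "z": 0, "wx": 0, "wy": 0, "wz": -8}
  force: 45

```text
clock: 12.0
eef_pos: [0.5261, -0.1998, 0.169]
tool_rot: [0.628, 0.779, -0.0, -0.0]
contact_force: [-3.9, -3.9, 5.7]
opening: 0.0139
```

```bash
python3 - <<'E'
from h import *
s=robot.state(); print(s['clock'],s['eef_pos'],s['tool_rot'],s['contact_force'],s['ft_torque'],s['joint_pos'][5],s['effort'][5],s['opening'])
E
```

```text
12.0 [ 0.52610343 -0.1998405   0.16895822] [ 6.27543824e-01  7.78580987e-01 -4.84861431e-04 -4.00242819e-04] [-3.86393661 -3.93830436  5.67782831] [-1.13093445  0.87850565  0.28882468] -0.6934025576008157 0.3309132903814316 0.013932609577245784
```

Emit:
arm_command:
  motion:
    - {"gripper": 0, "x": 0, "y": 0, "z": 0, "wx": 0, "wy": 0, "wz": -2}
    - {"gripper": 0, "x": 0, "y": 0, "z": 0, "wx": 0, "wy": 0, "wz": -3}
    - {"gripper": 0, "x": 0, "y": 0, "z": 0, "wx": 0, "wy": 0, "wz": -3}
    - {"gripper": 0, "x": 0, "y": 0, "z": 0, "wx": 0, "wy": 0, "wz": -3}
  force: 50

```text
clock: 12.4
eef_pos: [0.5261, -0.1998, 0.169]
tool_rot: [0.647, 0.762, -0.001, -0.0]
contact_force: [-4.0, -4.0, 4.8]
opening: 0.0142
```

```bash
python3 - <<'E'
from h import *
s=robot.state(); print(s['clock'],s['eef_pos'],s['tool_rot'],s['contact_force'],s['ft_torque'],s['joint_pos'][5],s['effort'][5],s['opening'])
d=snap('wrist','wrist9'); f=d['frame'][180:330,220:420]
cv2.imwrite('pics/wrist9c.png',cv2.cvtColor(cv2.resize(f,(800,600),interpolation=cv2.INTER_CUBIC),cv2.COLOR_RGB2BGR))
snap('scene','scene9'); snap('top','top9')
E
```

```text
12.4 [ 0.52610198 -0.19981189  0.1689751 ] [ 6.47315172e-01  7.62222127e-01 -6.08385836e-04 -3.55864358e-04] [-4.04470893 -3.95287983  4.7571541 ] [-1.03802674  0.82576885  0.79600782] -0.6417409999872887 0.8262872323393822 0.014227513952940293
```

View pics/wrist9c.png

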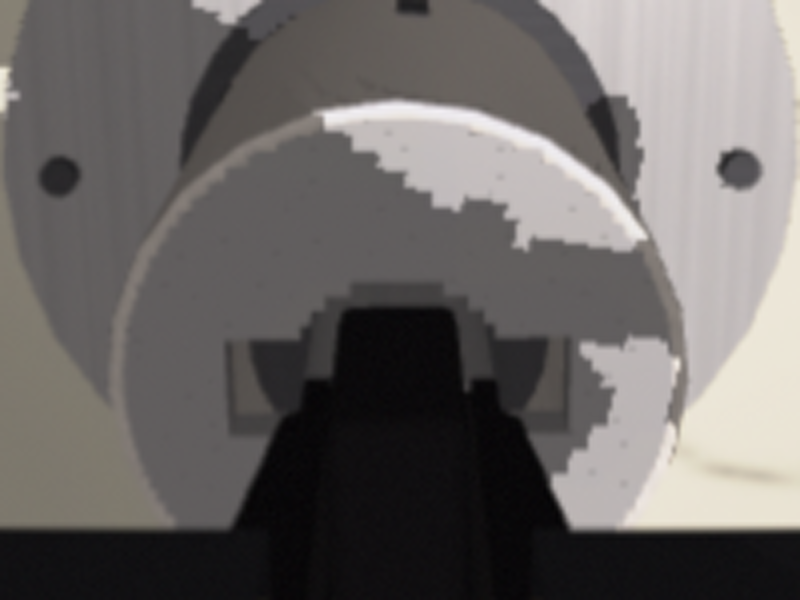

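View pics/scene9.png

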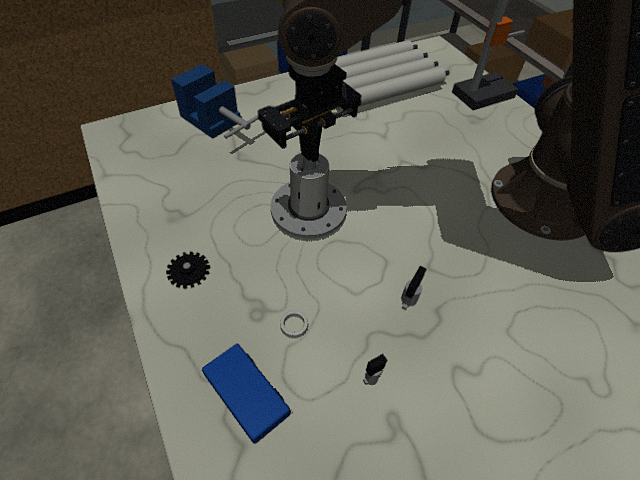

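The hard stop shows in the torque: it rose from 0.19 to 0.29 to 0.80 N m over turns of 80°, 88° and 90.7°. In the wrist view the slot lies crosswise at (230–570, 385), with the key centred at column 400. The bystanders and the other two keys look undisturbed. I'll ease off 1° to lower the twist and hold.

Emit:
arm_command:
  motion:
    - {"gripper": 0, "x": 0, "y": 0, "z": 0, "wx": 0, "wy": 0, "wz": 1}
    - {"gripper": 0, "x": 0, "y": 0, "z": 0, "wx": 0, "wy": 0, "wz": 1}
    - {"gripper": 0, "x": 0, "y": 0, "z": 0, "wx": 0, "wy": 0, "wz": 1}
    - {"gripper": 0, "x": 0, "y": 0, "z": 0, "wx": 0, "wy": 0, "wz": 1}
    - {"gripper": 0, "x": 0, "y": 0, "z": 0, "wx": 0, "wy": 0, "wz": 1}
  force: 50

```text
clock: 13.05
eef_pos: [0.5261, -0.1998, 0.169]
tool_rot: [0.641, 0.768, -0.001, -0.0]
contact_force: [-3.5, -3.8, 4.7]
opening: 0.0137
```

```bash
python3 - <<'E'
from h import *
s=robot.state(); print(s['clock'],s['eef_pos'],s['contact_force'],s['ft_torque'],s['opening'],s['joint_pos'][5])
d=snap('wrist','w10'); W=cloud(d); s=robot.state(); tcp=s['eef_pos']
print(s['contact_force'],s['ft_torque'],s['opening'],s['joint_pos'][5],abs(s['dq']).max())
a=np.radians(10.05-89.7)
m=(np.hypot(W[...,0]-tcp[0],W[...,1]-tcp[1])<.03)&(W[...,2]>.146)&(W[...,2]<.168)
P=W[m]-tcp; L=np.c_[P[:,:2]@[np.cos(a),np.sin(a)],P[:,:2]@[-np.sin(a),np.cos(a)],P[:,2]]*1000
print(len(L),L.min(0),L.max(0))
for c in ('scene','top'):
    snap(c,c+'10')
    for q in ('key_small','key_large','case','nut','race','sprocket'): print(c,q,[np.round(b['centre'],3) for b in robot.boxes_of(c,q)[:1]])
E
```

```text
13.05 [ 0.52611905 -0.19982511  0.16898297] [-3.49351662 -3.82124311  4.66437794] [-1.0997715   0.88800356  0.64788557] 0.013714325258206218 -0.659029984726152
[-3.38568653 -4.56731703  5.2021928 ] [-1.06445734  0.86229106  0.69226868] 0.013546465896289467 -0.6590477416969597 0.0008244391082020977
133 [-10.22111875 -11.79429244 -22.94853231] [-2.20403393 12.85222425 -0.98633051]
scene key_small [array([0.601, 0.198, 0.061])]
scene key_large [array([0.449, 0.097, 0.048])]
scene case [array([0.805, 0.138, 0.033])]
scene nut [array([0.598, 0.2  , 0.062])]
scene race [array([0.672, 0.047, 0.01 ])]
scene sprocket [array([ 0.811, -0.153,  0.008])]
top key_small [array([0.593, 0.188, 0.064])]
top key_large [array([0.447, 0.084, 0.077])]
top case [array([0.793, 0.126, 0.034])]
top nut []
top race [array([0.67 , 0.044, 0.016])]
top sprocket [array([ 0.813, -0.163,  0.006])]
```

```bash
python3 - <<'E'
from h import *
from scipy.optimize import least_squares
d=snap('wrist','w11'); W=cloud(d); s=robot.state(); tcp=s['eef_pos']; print(s['clock'])
a=np.radians(10.05-89.7)
P=W.reshape(-1,3)-tcp; L=np.c_[P[:,:2]@[np.cos(a),np.sin(a)],P[:,:2]@[-np.sin(a),np.cos(a)],P[:,2]]*1000
m=(abs(L[:,0])<16)&(abs(L[:,1])<15)&(L[:,2]>-23)&(L[:,2]<0)
L=L[m]
for lo in range(-24,0,4):
    q=L[(L[:,2]>lo)&(L[:,2]<=lo+4)]
    if len(q): print(lo,len(q),q.min(0).round(1),q.max(0).round(1))
r=least_squares(lambda p:np.hypot(L[:,0]-p[0]-p[2]*(L[:,2]+15),L[:,1]-p[1]-p[3]*(L[:,2]+15))-13,[0,0,0,0],loss='soft_l1')
print(r.x, np.sqrt((r.fun**2).mean()))
f=d['frame'][240:330,260:380]; cv2.imwrite('pics/w11c.png',cv2.cvtColor(cv2.resize(f,(800,600),interpolation=cv2.INTER_CUBIC),cv2.COLOR_RGB2BGR))
E
```

```text
13.85
-24 26 [ -8.9 -11.7 -22.5] [ -2.5  12.8 -20. ]
-20 34 [ -9.  -11.1 -19.9] [ -4.1  12.6 -16.1]
-16 29 [ -9.4 -10.8 -15.9] [ -4.9  11.9 -12.1]
-12 23 [ -9.3  -9.5 -12. ] [-6.8 11.2 -8.4]
-8 11 [-9.3 -8.3 -7.8] [-8.  10.  -4.4]
-4 22 [-10.6 -10.3  -3.7] [-8.4 12.  -0. ]
[ 1.0510416   0.70632935 -0.05862939 -0.00277838] 0.5508171977635781
```

View pics/w11c.png

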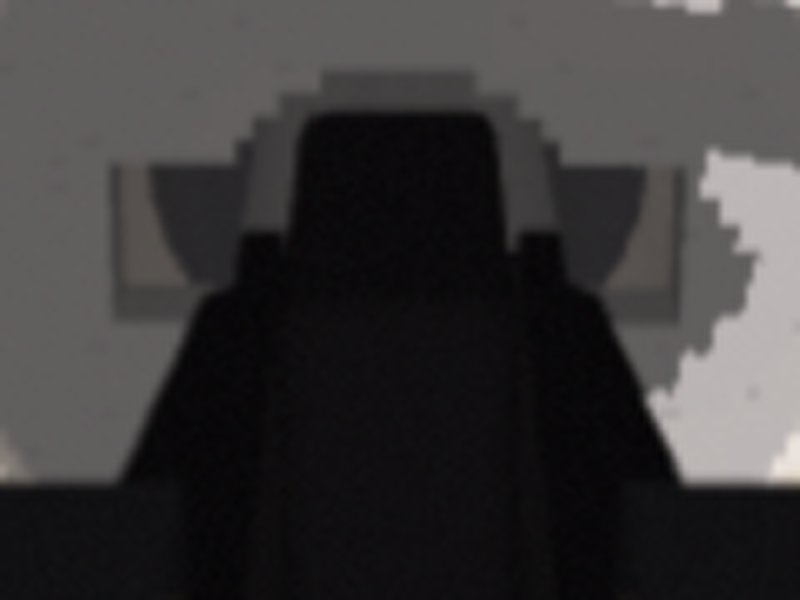

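The key seems tilted about 0.06 rad, foot toward -y. That agrees with the (-x, -y) side force, so I'll shift the tool that way to relieve both.

Emit:
arm_command:
  motion:
    - {"gripper": 0, "x": -0.04, "y": -0.08, "z": 0, "wx": 0, "wy": 0, "wz": 0}
    - {"gripper": 0, "x": -0.08, "y": -0.15, "z": 0, "wx": 0, "wy": 0, "wz": 0}
    - {"gripper": 0, "x": -0.08, "y": -0.15, "z": 0, "wx": 0, "wy": 0, "wz": 0}
    - {"gripper": 0, "x": -0.08, "y": -0.15, "z": 0, "wx": 0, "wy": 0, "wz": 0}
    - {"gripper": 0, "x": -0.08, "y": -0.15, "z": 0, "wx": 0, "wy": 0, "wz": 0}
  force: 50

```text
clock: 14.35
eef_pos: [0.5259, -0.2004, 0.169]
tool_rot: [0.642, 0.766, 0.0, -0.0]
contact_force: [0.7, 5.5, 4.6]
opening: 0.0136
```

```bash
python3 - <<'E'
from h import *
from scipy.optimize import least_squares
s=robot.state(); print(s['clock'],s['eef_pos'],s['contact_force'],s['ft_torque'],s['opening'])
d=snap('wrist','w12'); W=cloud(d); s=robot.state(); tcp=s['eef_pos']
a=np.radians(10.05-89.7)
P=W.reshape(-1,3)-tcp; L=np.c_[P[:,:2]@[np.cos(a),np.sin(a)],P[:,:2]@[-np.sin(a),np.cos(a)],P[:,2]]*1000
L=L[(abs(L[:,0])<16)&(abs(L[:,1])<15)&(L[:,2]>-23)&(L[:,2]<-4)]
r=least_squares(lambda p:np.hypot(L[:,0]-p[0]-p[2]*(L[:,2]+15),L[:,1]-p[1]-p[3]*(L[:,2]+15))-13,[0,0,0,0],loss='soft_l1')
print(r.x,len(L))
E
```

```text
14.35 [ 0.5258847  -0.20041147  0.16902067] [0.68162627 5.49932487 4.61314956] [ 1.18605818 -0.08625703  0.72362006] 0.013631531307152655
[ 0.88419429  0.81627396  0.00478825 -0.00141118] 136
```

Emit:
arm_command:
  motion:
    - {"gripper": 0, "x": 0, "y": 0.06, "z": 0, "wx": 0, "wy": 0, "wz": 0}
    - {"gripper": 0, "x": 0, "y": 0.06, "z": 0, "wx": 0, "wy": 0, "wz": 0}
    - {"gripper": 0, "x": 0, "y": 0.06, "z": 0, "wx": 0, "wy": 0, "wz": 0}
    - {"gripper": 0, "x": 0, "y": 0.06, "z": 0, "wx": 0, "wy": 0, "wz": 0}
    - {"gripper": 0, "x": 0, "y": 0.06, "z": 0, "wx": 0, "wy": 0, "wz": 0}
  force: 50

```text
clock: 14.9
eef_pos: [0.5259, -0.2004, 0.1691]
tool_rot: [0.643, 0.766, 0.0, -0.0]
contact_force: [1.4, 4.7, 4.8]
opening: 0.0139
```

```bash
python3 - <<'E'
from h import *
s=robot.state(); print(s['clock'],s['eef_pos'],s['tool_rot'],s['contact_force'],s['ft_torque'],s['opening'],abs(s['dq']).max())
print(robot.sign_off())
E
```

```text
14.9 [ 0.52586768 -0.2003835   0.16911103] [ 6.42708177e-01  7.66111063e-01  1.92697549e-04 -4.66391607e-05] [1.41954406 4.7354216  4.77250779] [ 1.05933909 -0.15867006  0.69074003] 0.013942199110844846 0.0018059789172565678
the job is handed in; nothing more can be done
None
```

I put the 42 mm key in the keyhole, pressed it down against the spring and turned it about 89° clockwise to the stop. I handed in at 14.9 s of the 45 s, with the key still gripped at 50 N. The sign-off reports no verdict, so I can't say whether it was judged a pass.

**Last checks:**
- **Stop:** the twisting torque jumped from 0.29 to 0.80 N m near 90°. I eased back 1°, and at the end it read 0.69 N m.
- **Depth:** from the tool height, the key's foot is about 20 mm below the top face. The downward push was about 7 N, a little below what the spring figures suggest for that depth.
- **Position and rest:** the tool is within about 1 mm of the keyhole centre as I measured it, and the arm was at rest.
- **Tilt:** the key's shank first measured about 0.06 rad off vertical. It read about 0.005 rad after I shifted the tool; I made one more small nudge after that and did not measure again.
- **Other keys and parts:** the small and large keys, case, race and sprocket are where they were, within a few millimetres. The nut was not found again by the networks, but the arm never went near it.

**Disagreement:** a side force of about 5 N remained. It changed sign when I shifted the tool and barely moved with the last 0.6 mm nudge. I took it to be friction or wall contact in the keyhole and left it.

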